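# Swing the tablet stand to the yellow setting and pin it

## Task

The tablet stand on the bench is pinned in its middle hole. Pull up the stand's sprung pin, swing the bar round until its pointer is at the yellow dot, and let the pin drop fully home in the hole there; the dots were stuck on by eye, so feel for the hole rather than trust the dot. Do not force the bar against the pin, and leave the mug, lunchbox, snack box and tiffin where they are.

Things in the scene. Friction and masses are not known exactly. Their poses are not given: they have to be found in the camera images.
- stand: Fixed swivel tablet stand: white steel plate 256 x 256 x 10 mm, top 14 mm above the bench. Origin on the swivel axis at bench level, z up, -x to the middle hole (plate reaches 170 mm that way, 86 mm the other). Five brass-bushed 9.5 mm through holes on a 125 mm radius about the axis: one at -x, two to each side, unevenly drilled, 19 to 25 degrees from one to the next.
- pivot (a point): Point on the vertical swivel axis, 30 mm above the bench. The wooden cradle and tablet (206 x 138 mm) above it turn with the bar; the cradle's lip is 45 mm from the axis on the knob's side, 45 mm above the bench, and it leans back to 140 mm high beyond the axis.
- swivel (a joint): Turn of the bar about the vertical axis (rad): 0 as at the start (pin in the middle hole), growing anticlockwise seen from above; from -1.02 to 1.02. The swivel is stiff: about 2 N sideways at the knob turns it (3 to 4 N with the pin riding on the plate), and it stays where it is left.
- pointer (a point): Tip of the pointed end of the flat steel bar, 142 mm from the swivel axis, 20 mm above the bench. The bar is 32 mm wide, its top 24 mm above the bench; the pin goes through it 17 mm behind this tip.
- plunger (a joint): Lift of the sprung pin and its knob (m): 0 = fully home in a hole, about 0.008 = nose riding on the plate between holes, 0.012 = upper stop. The spring pushes down with 6 N when home, 10 N at the stop. The steel pin is 8 mm thick with a 1 mm chamfered nose and goes 8 mm into the plate; it drops by itself when released within about 0.7 mm of a hole's centre.
- knob (a point): Centre of the pull knob: an upright black cylinder with a red cap, 28 mm in diameter and 26 mm high, on top of the pin, 125 mm from the swivel axis. Its underside is 42 mm and its top 68 mm above the bench when the pin is home; below it is a brass collar 21 mm across. It lifts straight up and spins freely on the pin.
- yellow_dot: Yellow stick-on dot, 13 mm across, flat on the plate beside the wanted hole, some 151 mm from the swivel axis. Stuck on by eye: its hole is up to 8 mm to one side or the other of the line from the axis through the dot's centre. Origin at its centre.
- blue_dot: Blue stick-on dot, 13 mm across, stuck on in the same way beside another hole (the four outer holes have one dot each, in any order). Origin at its centre.
- red_dot: Red stick-on dot, 13 mm across, stuck on in the same way beside another hole (the four outer holes have one dot each, in any order). Origin at its centre.
- green_dot: Green stick-on dot, 13 mm across, stuck on in the same way beside another hole (the four outer holes have one dot each, in any order). Origin at its centre.
- mug_mid (a point): Middle of a loose grey ceramic mug, 82 mm across and 92 mm high, with a handle. Bystander.
- lunchbox_mid (a point): Middle of a loose aqua plastic lunchbox, 131 x 181 x 64 mm. Bystander.
- snackbox_mid (a point): Middle of a loose clear acrylic snack box, 98 x 128 x 66 mm. Bystander.
- tiffin_mid (a point): Middle of a loose three-tier steel tiffin, 119 mm across and 176 mm high with its handle. Bystander.

How it is judged:
On the way, in this order (a step that is already met when the one before it is completed fails the run):
1. the pin is pulled clear of the middle hole (value of joint plunger above 0.0085 m), for 0.1 s.
2. the bar is swung to the yellow dot (horizontal distance between pointer and yellow_dot below 0.022 m), for 0.1 s.
At the end, for the whole second after the job is handed in: The pin is fully home (within 1.5 mm) in the hole beside the yellow dot, the pointer within 22 mm of that dot's centre, the bar at rest, and the mug, lunchbox, snack box and tiffin within 20 mm of where they were (horizontal distance between pointer and yellow_dot below 0.022 m and value of joint plunger below 0.0015 m and velocity of joint swivel between -0.02 and 0.02 rad/s and distance of each of mug_mid, lunchbox_mid, snackbox_mid, tiffin_mid from where it was at the start of the episode below 0.02 m); the robot touches nothing.
It fails at once if the bar is forced against the pin: more than 25 N between pin and plate (contact force between plunger and stand above 25 N).
It fails at once if the mug is knocked 20 mm or more from its place (distance of mug_mid from where it was at the start of the episode above 0.02 m).
It fails at once if the lunchbox is knocked 20 mm or more from its place (distance of lunchbox_mid from where it was at the start of the episode above 0.02 m).
It fails at once if the snack box is knocked 20 mm or more from its place (distance of snackbox_mid from where it was at the start of the episode above 0.02 m).
It fails at once if the tiffin is knocked 20 mm or more from its place (distance of tiffin_mid from where it was at the start of the episode above 0.02 m).
It also fails if it takes over 54 s, if anything falls off the work surface, if the arm or the gripper's body presses on something with over 40 N, if the wrist force passes 120 N, or if a joint passes its speed limit or range.

## Robot

A 7-joint arm with a two-finger parallel gripper is mounted at the origin on the work surface. World frame = base frame: x ahead of the robot, y to its left, z up, the work surface at z = 0. Lengths are in m, angles in rad, forces in N, time in s.
With the tool pointing down it reaches from about 0.35 to 0.9 m from the base axis. Payload 8.1 kg.
Tool frame: the origin (TCP) lies midway between the tips of the shut fingers; the grasp point (between the pads) lies 19 mm behind it; z points along the fingers, y is the line along which they close (so a half turn about z gives the same grasp; the last joint's range is limited). The gripper opens to 92 mm and grips with 3 to 60 N. Pads are 19 mm wide; open, the fingers measure 130 mm over their backs; the gripper's body (75 mm by 190 mm) begins 47 mm behind the grasp point.
Start: joints at [-1.43, 0.434, 0.025, 1.573, -0.012, 1.134, -0.075], TCP at [0.151, 0.607, 0.227] pointing down, gripper open.
Joint ranges: [-2.62, 2.62], [-0.44, 2.09], [-1.27, 1.32], [0.08, 2.57], [-1.32, 4.46], [0.12, 2], [-2.74, 2.74]. Speed limits (rad/s): [2.22, 2.22, 3.01, 3.01, 3.14, 3.14, 3.14].

## Interface

Orientations are given as a unit quaternion [x, y, z, w].
In Python, from workcell import monitor, eyes, workorder gives the robot as it stands.
- The arm moves only by the tool play_rows, never from a script. Its arguments are lists of equal length, an entry for each row: "dp": the shift along the tool's x, y, z in mm, a list of three; "dr": the turn, a rotation vector about the tool's x, y, z in rad, a list of three; "grip": the finger opening in mm, from 0 to 91.8. A call has exactly 5 rows; each row is the pose to reach, as a shift and turn from the pose commanded when the call began, along the tool's axes at that moment; what a row does not reach only later rows make up. A row lasts 1/10 s, in which the tool goes at most 50 mm and 8.59 degrees, less where a joint would pass 70% of its speed; a pose out of reach is approached as far as the arm can. A call with a gripper value outside its range is refused whole. The fingers move at their own pace and stop on an object; the grip force is fixed at half the most. Time passes only in rows, so rows that repeat a pose let the fingers close, or fill a call up. It gives the time, the measured TCP pose, the force, the opening and the grip force at its end, in the units of the state.
- monitor.get_state(): the state, without advancing time (a new reading comes with each control period).
- eyes.read_camera(name): name is "scene" or "top" or "wrist"; returns the picture (400x640x3 uint8, red, green, blue); there is no depth.
- eyes.camera_model(name): a dict with "intrinsics" (3x3 intrinsics, pixels), "dist" ([k1, k2, p1, p2, k3] as OpenCV has them; the pictures are not rectified), "R" (3x3) and "t" (3): a world point X has camera coordinates R X + t; the wrist camera has in their place "tool_from_camera" (4x4, takes a point from camera to tool coordinates, whose origin is the TCP and whose axes are the flange's). Camera axes: x right, y down, z forward; pixel columns grow to the right and rows downward; lengths in m; the calibration is good to about 2 mm. A picture is of the moment at which its call begins: read the wrist's pose just before it. camera_model takes no time and is no camera call.
- workorder.hand_in(): hands the job in; it is judged then, once.
The state is a dict: "time_s": time; "q": joint angles; "joint_velocities": joint speeds; "tau": joint torques, N m; "tcp_pos": TCP position; "tcp_rot": TCP orientation; "force": force on the tool from outside, world axes, zero at the start; "wrist_torque": the same for the moment, N m; "grip_width": opening from 0.0 (shut) to 1.0 (fully open); "grasp_force": force on a finger pad.
Only numpy, scipy, OpenCV 4.12 (cv2) and the standard library are available. Lean on these libraries where they do the work, as an engineer would, in place of code of your own. Each camera call takes 0.05 s, during which the arm holds its last target. There are 200 camera calls.

## Working session

There is one attempt and no reset: what is moved stays moved. The work goes in short steps, Python scripts to look and compute and a tool call to move; the robot and the scene stay as the last step left them, time stands still between calls to the robot, and variables do not carry over. Pictures are saved under pics/ and viewed, at most 10 in all, crops included, and the job is handed in when it is done.

Besides the shell and the picture viewer there is one more tool, called after "Request:" in YAML: its name, and indented under it one key for each argument. play_rows: Moves the arm, as the interface text tells. Its arguments: {"type":"object","properties":{"dp":{"type":"array","items":{"type":"array","items":{"type":"number"}}},"dr":{"type":"array","items":{"type":"array","items":{"type":"number"}}},"grip":{"type":"array","items":{"type":"number"}}},"required":["dp","dr","grip"]}

```bash
mkdir -p pics; ls; cat > h.py <<'E'
import numpy as np, cv2
from workcell import monitor, eyes, workorder
from scipy.spatial.transform import Rotation as Ro
def grab(name,f=None):
    s=monitor.get_state(); im=eyes.read_camera(name); m=eyes.camera_model(name)
    if f: cv2.imwrite('pics/'+f,cv2.cvtColor(im,cv2.COLOR_RGB2BGR))
    return s,im,m
def cam(s,m):
    if 'tool_from_camera' in m:
        T=np.eye(4);T[:3,:3]=Ro.from_quat(s['tcp_rot']).as_matrix();T[:3,3]=s['tcp_pos'];T=T@np.array(m['tool_from_camera']);return T[:3,:3],T[:3,3]
    R=np.array(m['R']);return R.T,-R.T@np.array(m['t'])
def ray(s,m,uv,z):
    K=np.array(m['intrinsics']);d=np.array(m['dist'],float)
    p=cv2.undistortPoints(np.array(uv,float).reshape(-1,1,2),K,d).reshape(-1,2)
    R,c=cam(s,m);v=np.c_[p,np.ones(len(p))]@R.T
    return c+v*((z-c[2])/v[:,2])[:,None]
E
python3 - <<'E'
from h import *
s,im,m=grab('top','top.png');s,im2,m=grab('scene','scene.png');s,im3,m=grab('wrist','wrist.png')
print(s)
E
```

```text
pics
{'time_s': 0.1, 'q': array([-1.42958471,  0.4351497 ,  0.02498978,  1.57396146, -0.01158025,
        1.13397635, -0.07510845]), 'joint_velocities': array([ 0.00037132, -0.00390289,  0.0001432 , -0.00250726, -0.00161386,
        0.00089294, -0.00161423]), 'tau': array([ 1.92396612e-03, -6.69129395e+01,  9.87304375e-01, -3.15150118e+01,
       -6.05665427e-02,  3.72464326e-02,  3.28356828e-05]), 'tcp_pos': array([0.15083871, 0.60608627, 0.22604314]), 'tcp_rot': array([ 1.21645605e-01,  9.92573368e-01, -6.75119267e-04, -8.00378587e-06]), 'force': array([ 0.2206415 ,  0.03298142, -0.2148226 ]), 'wrist_torque': array([-0.03314363, -0.01013571, -0.03039369]), 'grasp_force': 0.0, 'grip_width': 0.9971634006770761}
```

View pics/top.png

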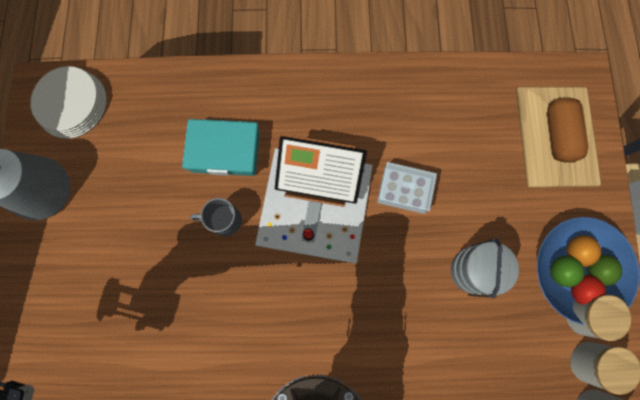

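View pics/scene.png

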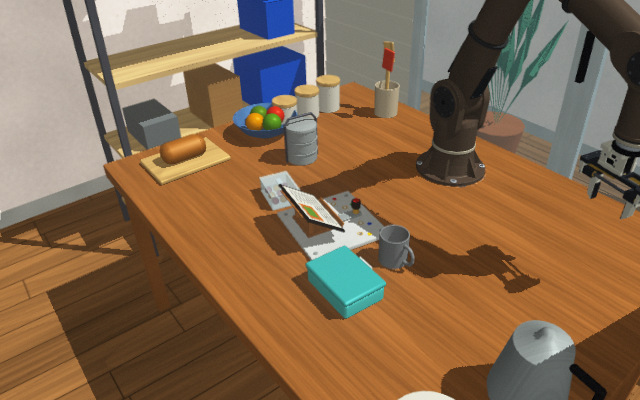

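The top view shows the stand at mid-picture: the knob is at (308,234) and the yellow dot at about (269,224), on the mug's side (mug at (219,216)). I'll measure these now.

```bash
python3 - <<'E'
from h import *
s,im,m=grab('top')
c=im[175:275,180:400];cv2.imwrite('pics/c.png',cv2.cvtColor(cv2.resize(c,None,fx=3.6,fy=3.6,interpolation=cv2.INTER_CUBIC),cv2.COLOR_RGB2BGR))
h=cv2.cvtColor(im,cv2.COLOR_RGB2HSV)
def blob(lo,hi,z,n):
    k=cv2.inRange(h,lo,hi);k[:200]=0;k[265:]=0;k[:,:258]=0;k[:,372:]=0
    N,_,st,ce=cv2.connectedComponentsWithStats(k)
    for i in range(1,N):
        if st[i,4]>=4: print(n,ce[i],st[i,4],ray(s,m,ce[i],z)[0].round(4))
blob((26,120,90),(34,255,255),.014,'yel');blob((110,120,60),(130,255,255),.014,'blu')
blob((50,100,40),(75,255,255),.014,'grn');blob((0,150,50),(5,255,255),.014,'red');blob((0,150,50),(5,255,255),.068,'redcap')
print('mug rim',ray(s,m,[(219,216),(200,216),(238,216),(192,217)],.092).round(3))
print('plate corners',ray(s,m,[(256,245),(357,263),(372,166)],.014).round(3))
E
```

```text
blu [284.14285714 237.07142857] 14 [0.4631 0.0714 0.014 ]
grn [328.5 246.5] 12 [ 0.4375 -0.039   0.014 ]
red [307.9375   233.609375] 64 [0.4707 0.0118 0.014 ]
red [352. 236.] 9 [ 0.4626 -0.0983  0.014 ]
redcap [307.9375   233.609375] 64 [0.4644 0.0101 0.068 ]
redcap [352. 236.] 9 [ 0.4567 -0.0947  0.068 ]
mug rim [[0.507 0.218 0.092]
 [0.508 0.263 0.092]
 [0.506 0.173 0.092]
 [0.506 0.282 0.092]]
plate corners [[ 0.445  0.142  0.014]
 [ 0.395 -0.109  0.014]
 [ 0.643 -0.156  0.014]]
```

View pics/c.png

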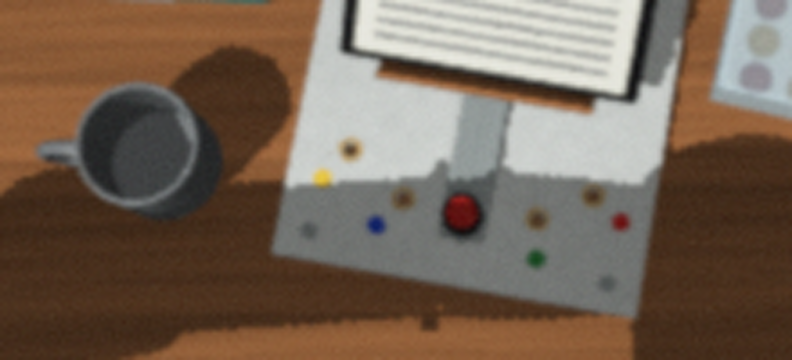

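The crop shows the brass holes at (350,149), (404,197), (537,219) and (593,196), the yellow dot at (322,178) and the knob at (462,214). The wanted hole is therefore the outermost one on the mug's side.

```bash
cat >> h.py <<'E'
from scipy.optimize import least_squares
def fitaxis(pts):
    f=lambda c:np.hypot(*(pts-c).T)-.125
    r=least_squares(f,[.587,-.014]);return r.x,r.fun
def plan(target,yaw_y):
    """tool-frame shift mm and turn about tool z so that tool y points at world angle yaw_y (mod pi)"""
    s=monitor.get_state();R=Ro.from_quat(s['tcp_rot']).as_matrix()
    d=R.T@(np.array(target)-s['tcp_pos'])*1000
    a=np.arctan2(R[1,1],R[0,1]);da=(yaw_y-a+np.pi/2)%np.pi-np.pi/2
    print('dp',d.round(1),'dr_z',round(-da,3),'tool axes\n',R.round(3))
E
python3 - <<'E'
from h import *
s=monitor.get_state();m=eyes.camera_model('top')
c=np.array([(350,149),(404,197),(537,219),(593,196),(322,178)],float)
px=(c+.5)/3.6-.5+[180,175]
P=ray(s,m,px,.014)[:,:2];k=ray(s,m,(307.9,233.6),.068)[0][:2]
print(P.round(4),k)
ax,r=fitaxis(np.vstack([P[:4],k]));print(ax,r)
an=np.degrees(np.arctan2(*(np.vstack([P,k])-ax).T[::-1]));print(an)
plan([.46,.03,.22],np.radians(an[0]-90))
E
```

```text
[[ 0.5167  0.0897]
 [ 0.4822  0.052 ]
 [ 0.4651 -0.0403]
 [ 0.4804 -0.0797]
 [ 0.4966  0.1093]] [0.46442857 0.01017023]
[ 0.58722629 -0.01427004] [ 5.96340031e-04 -7.86917855e-04 -9.02599191e-05  2.54097000e-04
  2.06252461e-04]
[ 124.15069779  147.74787574 -167.97191926 -148.53189878  126.27360622
  168.74359   ]
dp [-439.2 -484.5    6.7] dr_z 0.731 tool axes
 [[-0.97   0.241 -0.   ]
 [ 0.241  0.97  -0.001]
 [-0.    -0.001 -1.   ]]
```

Request:
play_rows:
  dp:
    - [-35, -35, 0]
    - [-70, -70, 0]
    - [-105, -110, 0]
    - [-140, -145, 0]
    - [-175, -180, 0]
  dr:
    - [0, 0, 0.1]
    - [0, 0, 0.2]
    - [0, 0, 0.3]
    - [0, 0, 0.4]
    - [0, 0, 0.5]
  grip: [60, 60, 60, 60, 60]

```text
time_s: 0.7
tcp_pos: [0.2768, 0.3895, 0.2267]
tcp_rot: [0.365, 0.931, 0.0, -0.0]
force: [1.7, 0.5, 0.0]
grip_width: 0.663
grasp_force: 0.0
```

```bash
python3 -c "
from h import *
plan([.46,.03,.22],np.radians(34.15));s=monitor.get_state();print(s['q'],s['tcp_pos'],s['force'],s['grip_width'])"
```

```text
dp [-378.8 -139.     6.6] dr_z 0.227 tool axes
 [[-0.733  0.68  -0.   ]
 [ 0.68   0.733  0.   ]
 [ 0.     0.    -1.   ]]
[-1.22287257  0.1916823   0.18686389  1.93108552 -0.0416596   1.02226883
 -0.19461057] [0.27675332 0.38951432 0.22672732] [1.65713841 0.47819103 0.01434941] 0.6626576903166811
```

Request:
play_rows:
  dp:
    - [-40, -15, 0]
    - [-80, -30, 0]
    - [-125, -45, 0]
    - [-165, -60, 3]
    - [-210, -77, 6]
  dr:
    - [0, 0, 0.06]
    - [0, 0, 0.12]
    - [0, 0, 0.18]
    - [0, 0, 0.227]
    - [0, 0, 0.227]
  grip: [60, 60, 60, 60, 60]

```text
time_s: 1.2
tcp_pos: [0.3789, 0.1914, 0.2209]
tcp_rot: [0.467, 0.884, 0.001, 0.0]
force: [1.4, 0.2, -0.1]
grip_width: 0.652
grasp_force: 0.0
```

```bash
python3 -c "
from h import *
plan([.46,.03,.22],np.radians(34.15))"
```

```text
dp [-179.   -24.1    0.8] dr_z 0.003 tool axes
 [[-0.564  0.826  0.001]
 [ 0.826  0.564  0.001]
 [ 0.     0.001 -1.   ]]
```

Request:
play_rows:
  dp:
    - [-45, -6, 0]
    - [-90, -12, 0]
    - [-135, -18, 0]
    - [-170, -24, 0]
    - [-170, -24, 0]
  dr:
    - [0, 0, 0]
    - [0, 0, 0]
    - [0, 0, 0]
    - [0, 0, 0]
    - [0, 0, 0]
  grip: [60, 60, 60, 60, 60]

```text
time_s: 1.7
tcp_pos: [0.4562, 0.0339, 0.2211]
tcp_rot: [0.47, 0.883, -0.0, 0.001]
force: [-1.7, 1.0, -1.2]
grip_width: 0.651
grasp_force: 0.0
```

```bash
python3 - <<'E'
from h import *
s,im,m=grab('wrist','w1.png')
print(s['tcp_pos'],s['tcp_rot'],np.array(m['tool_from_camera']).round(3))
E
```

```text
[0.45622993 0.03385656 0.22107642] [ 4.69763007e-01  8.82791858e-01 -3.24168125e-04  1.07151169e-03] [[ 0.001 -0.964 -0.266  0.072]
 [ 1.     0.001  0.    -0.001]
 [-0.    -0.266  0.964 -0.158]
 [ 0.     0.     0.     1.   ]]
```

View pics/w1.png

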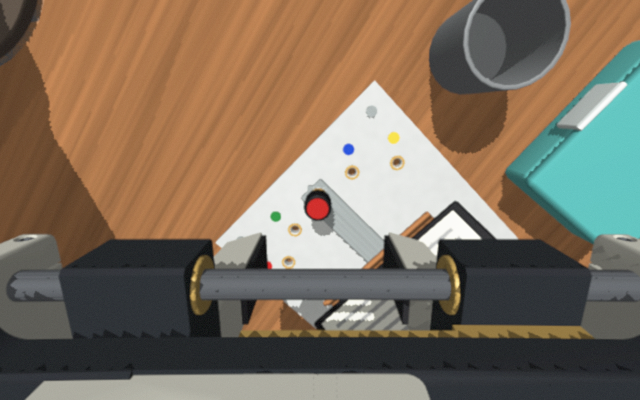

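The wrist view clearly shows the yellow dot at (393,138) with its hole at (397,162), the other holes at (352,172), (295,229) and (289,262), and the knob cap at (317,209). Next I'll refine those positions from the colours.

```bash
python3 - <<'E'
from h import *
s=monitor.get_state();m=eyes.camera_model('wrist');im=cv2.cvtColor(cv2.imread('pics/w1.png'),cv2.COLOR_BGR2RGB)
h=cv2.cvtColor(im,cv2.COLOR_RGB2HSV);g=im.max(2).astype(int)
def cen(mask,u,v,w=13):
    k=mask[v-w:v+w+1,u-w:u+w+1].astype(np.uint8)
    N,l,st,ce=cv2.connectedComponentsWithStats(k);i=1+np.argmax(st[1:,4]);print(st[i]);b=st[i]
    return np.array([u-w+b[0]+(b[2]-1)/2,v-w+b[1]+(b[3]-1)/2])
brass=(h[...,1]>50)|(g<110)
H=[cen(brass,*p,w=11) for p in [(397,162),(352,172),(295,229),(289,262)]]
sat=(h[...,1]>130)
Y=cen(sat&(h[...,0]>24)&(h[...,0]<36),393,138)
C=cen(sat&((h[...,0]<6)|(h[...,0]>174)),317,209,20)
print(H,Y,C)
P=ray(s,m,H,.014)[:,:2];k=ray(s,m,C,.068)[0,:2];y=ray(s,m,Y,.014)[0,:2]
for pts in (P,np.vstack([P,k])):
    ax,r=fitaxis(pts);print(ax,(r*1e3).round(2),np.degrees(np.arctan2(*(np.vstack([P,k,y])-ax).T[::-1])))
print(P,k,y)
a=np.degrees(np.arctan2(*(np.vstack([P,k,y])-ax).T[::-1]));pt=ax+.142*np.array([np.cos(np.radians(a[0])),np.sin(np.radians(a[0]))]);print('ptr-dot',np.hypot(*(pt-y)))
plan([k[0],k[1],.1],np.radians(a[0]-90))
E
```

```text
[  4   4  15  16 146]
[  4   4  15  15 144]
[  4   5  14  14 118]
[  0   5  23  18 216]
[ 8  8 11 10 86]
[  9   9  24  22 407]
[array([397. , 162.5]), array([352., 172.]), array([294.5, 229.5]), array([289. , 264.5])] [393.  137.5] [317.5 208.5]
[ 0.58427777 -0.00999023] [-0.17  0.    0.48 -0.45] [ 124.73626896  148.17222984 -167.24637547 -146.22575416  169.30566724
  126.87435781]
[ 0.58433531 -0.01000243] [-0.13  0.06  0.54 -0.41 -0.16] [ 124.75477327  148.18138083 -167.25760475 -146.24512804  169.30506372
  126.88891426]
[[ 0.51315232  0.09258916]
 [ 0.47807239  0.05593119]
 [ 0.46188899 -0.03769212]
 [ 0.48074741 -0.07923039]] [0.4616642  0.01316529] [0.49289311 0.11183623]
ptr-dot 0.011698138917980853
dp [-22.8  -7.8 120.8] dr_z -0.012 tool axes
 [[-0.561  0.828  0.   ]
 [ 0.828  0.561 -0.001]
 [-0.001  0.    -1.   ]]
```

Request:
play_rows:
  dp:
    - [-12, -4, 30]
    - [-23, -8, 65]
    - [-23, -8, 100]
    - [-23, -8, 120]
    - [-23, -8, 120]
  dr:
    - [0, 0, 0]
    - [0, 0, 0]
    - [0, 0, -0.012]
    - [0, 0, -0.012]
    - [0, 0, -0.012]
  grip: [60, 60, 60, 60, 60]

```text
time_s: 2.25
tcp_pos: [0.4587, 0.0163, 0.0985]
tcp_rot: [0.461, 0.888, -0.001, -0.002]
force: [0.2, 0.5, -0.1]
grip_width: 0.654
grasp_force: 0.0
```

```bash
python3 - <<'E'
from h import *
s,im,m=grab('wrist','w2.png')
h=cv2.cvtColor(im,cv2.COLOR_RGB2HSV)
k=((h[...,1]>130)&((h[...,0]<6)|(h[...,0]>174))).astype(np.uint8)
N,l,st,ce=cv2.connectedComponentsWithStats(k);i=1+np.argmax(st[1:,4]);b=st[i];print(b)
c=ray(s,m,[b[0]+(b[2]-1)/2,b[1]+(b[3]-1)/2],.068)[0];print(c,s['tcp_pos'])
plan([c[0],c[1],.034],np.radians(34.75))
E
```

```text
[307 226  37  34 986]
[0.46239168 0.01001819 0.068     ] [0.45872194 0.0163252  0.098488  ]
dp [-6.6 -1.3 66. ] dr_z 0.007 tool axes
 [[-0.575  0.818 -0.003]
 [ 0.818  0.575 -0.   ]
 [ 0.001 -0.003 -1.   ]]
```

View pics/w2.png

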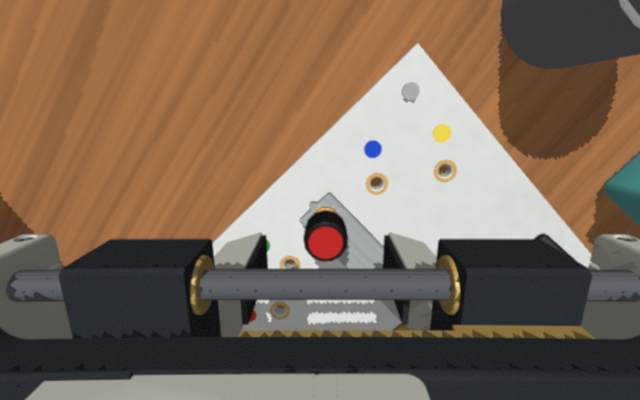

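The knob cap is at (325,242), centred between the fingers, so I can descend and close gently.

Request:
play_rows:
  dp:
    - [-6, -1, 15]
    - [-6, -1, 40]
    - [-6, -1, 62]
    - [-6, -1, 64]
    - [-6, -1, 64]
  dr:
    - [0, 0, 0]
    - [0, 0, 0]
    - [0, 0, 0]
    - [0, 0, 0]
    - [0, 0, 0]
  grip: [60, 60, 50, 40, 34]

```text
time_s: 2.8
tcp_pos: [0.4642, 0.0103, 0.0377]
tcp_rot: [0.461, 0.887, 0.0, 0.0]
force: [0.4, -0.1, 0.1]
grip_width: 0.442
grasp_force: 0.0
```

Request:
play_rows:
  dp:
    - [0, 0, 0]
    - [0, 0, 0]
    - [0, 0, 0]
    - [0, 0, 0]
    - [0, 0, 0]
  dr:
    - [0, 0, 0]
    - [0, 0, 0]
    - [0, 0, 0]
    - [0, 0, 0]
    - [0, 0, 0]
  grip: [33, 32, 31, 31, 31]

```text
time_s: 3.3
tcp_pos: [0.4638, 0.0098, 0.0369]
tcp_rot: [0.461, 0.887, 0.0, 0.0]
force: [0.7, -0.3, 0.4]
grip_width: 0.339
grasp_force: 0.0
```

Request:
play_rows:
  dp:
    - [0, 0, 0]
    - [0, 0, 0]
    - [0, 0, 0]
    - [0, 0, 0]
    - [0, 0, 0]
  dr:
    - [0, 0, 0]
    - [0, 0, 0]
    - [0, 0, 0]
    - [0, 0, 0]
    - [0, 0, 0]
  grip: [30, 29.5, 29, 28.6, 28.6]

```text
time_s: 3.8
tcp_pos: [0.4637, 0.0097, 0.0367]
tcp_rot: [0.461, 0.887, -0.0, -0.0]
force: [0.7, -0.6, 0.1]
grip_width: 0.314
grasp_force: 0.0
```

Request:
play_rows:
  dp:
    - [0, 0, 0]
    - [0, 0, 0]
    - [0, 0, 0]
    - [0, 0, 0]
    - [0, 0, 0]
  dr:
    - [0, 0, 0]
    - [0, 0, 0]
    - [0, 0, 0]
    - [0, 0, 0]
    - [0, 0, 0]
  grip: [28, 27, 26, 24, 24]

```text
time_s: 4.3
tcp_pos: [0.4637, 0.0097, 0.0367]
tcp_rot: [0.461, 0.887, -0.0, -0.0]
force: [0.2, -0.7, 0.2]
grip_width: 0.298
grasp_force: 30.0
```

Request:
play_rows:
  dp:
    - [0, 0, -2]
    - [0, 0, -5]
    - [0, 0, -8]
    - [0, 0, -10.5]
    - [0, 0, -10.5]
  dr:
    - [0, 0, 0]
    - [0, 0, 0]
    - [0, 0, 0]
    - [0, 0, 0]
    - [0, 0, 0]
  grip: [24, 24, 24, 24, 24]

```text
time_s: 4.8
tcp_pos: [0.4636, 0.0097, 0.0474]
tcp_rot: [0.461, 0.887, -0.0, -0.0]
force: [1.8, -0.6, -10.4]
grip_width: 0.294
grasp_force: 30.0
```

Request:
play_rows:
  dp:
    - [0, 0, 0]
    - [0, 0, 0]
    - [0, 0, 0]
    - [0, 0, 0]
    - [0, 0, 0]
  dr:
    - [0, 0, 0]
    - [0, 0, 0]
    - [0, 0, 0]
    - [0, 0, 0]
    - [0, 0, 0]
  grip: [24, 24, 24, 24, 24]

```text
time_s: 5.3
tcp_pos: [0.4636, 0.0097, 0.0472]
tcp_rot: [0.461, 0.887, -0.0, -0.0]
force: [1.3, -1.2, -10.2]
grip_width: 0.302
grasp_force: 30.0
```

```bash
python3 - <<'E'
from h import *
s=monitor.get_state();print(s['tcp_pos'],s['force'],s['grip_width'])
R=Ro.from_quat(s['tcp_rot']).as_matrix();print(R.round(4))
# bar radius fixed; use measured axis relative to knob (wrist fit), rotate about it from the present TCP
a0=np.radians(169.3)
p0=s['tcp_pos'][:2];ax=p0-.125*np.array([np.cos(a0),np.sin(a0)])
print('ax',ax)
for d in (0,5,10,15,20,25,30,35,40,42,44.55):
    a=a0-np.radians(d);p=ax+.125*np.array([np.cos(a),np.sin(a)])-p0
    print(d,(R.T@[p[0],p[1],0]*1000).round(1)[:2])
E
```

```text
[0.46361509 0.00969028 0.04716086] [  1.26679275  -1.20268513 -10.16230811] 0.3015646810171476
[[-5.744e-01  8.186e-01 -2.000e-04]
 [ 8.186e-01  5.744e-01 -0.000e+00]
 [ 1.000e-04 -2.000e-04 -1.000e+00]]
ax [ 0.58644169 -0.01351804]
0 [-0.  0.]
5 [7.3 8.1]
10 [13.8 16.9]
15 [19.5 26.1]
20 [24.4 35.9]
25 [28.5 46. ]
30 [31.6 56.5]
35 [33.8 67.1]
40 [35.1 78. ]
42 [35.4 82.3]
44.55 [35.4 87.9]
```

Request:
play_rows:
  dp:
    - [4.5, 4.8, 0]
    - [8.6, 9.8, 0]
    - [12.5, 15.1, 0]
    - [16.1, 20.5, 0]
    - [19.5, 26.1, 0]
  dr:
    - [0, 0, 0]
    - [0, 0, 0]
    - [0, 0, 0]
    - [0, 0, 0]
    - [0, 0, 0]
  grip: [24, 24, 24, 24, 24]

```text
time_s: 5.8
tcp_pos: [0.4742, 0.0412, 0.0472]
tcp_rot: [0.461, 0.887, -0.0, 0.0]
force: [1.9, -3.7, -9.8]
grip_width: 0.3
grasp_force: 30.0
```

Request:
play_rows:
  dp:
    - [3.1, 5.8, 0]
    - [5.8, 11.8, 0]
    - [8.2, 17.9, 0]
    - [10.3, 24.1, 0]
    - [12.1, 30.4, 0]
  dr:
    - [0, 0, 0]
    - [0, 0, 0]
    - [0, 0, 0]
    - [0, 0, 0]
    - [0, 0, 0]
  grip: [24, 24, 24, 24, 24]

```text
time_s: 6.3
tcp_pos: [0.4922, 0.0682, 0.0472]
tcp_rot: [0.461, 0.887, -0.0, 0.0]
force: [1.8, -5.3, -9.2]
grip_width: 0.298
grasp_force: 30.0
```

Request:
play_rows:
  dp:
    - [1.4, 6.3, 0]
    - [2.4, 12.8, 0]
    - [3.2, 19.3, 0]
    - [3.6, 23.6, 0]
    - [3.6, 23.6, 0]
  dr:
    - [0, 0, 0]
    - [0, 0, 0]
    - [0, 0, 0]
    - [0, 0, 0]
    - [0, 0, 0]
  grip: [24, 24, 24, 24, 24]

```text
time_s: 6.8
tcp_pos: [0.51, 0.0848, 0.0472]
tcp_rot: [0.461, 0.887, 0.0, 0.0]
force: [4.0, -3.5, -10.0]
grip_width: 0.296
grasp_force: 30.0
```

```bash
python3 - <<'E'
from h import *
s,im,m=grab('wrist','w3.png')
p0=np.array([.46362,.00969]);ax=np.array([.58644,-.01352]);v=s['tcp_pos'][:2]-ax
print(np.hypot(*v),np.degrees(np.arctan2(v[1],v[0])),s['force'],s['tcp_pos'])
E
```

```text
0.12452489243572999 127.88362634468724 [  3.98295714  -3.4604989  -10.02963113] [0.50997429 0.08476247 0.04718195]
```

View pics/w3.png

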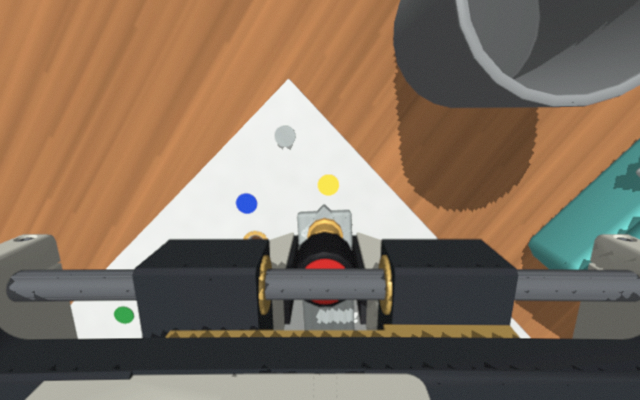

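The pointer tip is at (326,208), just beside the yellow dot at (328,185). I'll move to about 3 mm short of the hole, lower the pin nearly onto the plate and open the fingers slightly.

Request:
play_rows:
  dp:
    - [0, 2, 0]
    - [0, 3.8, 0]
    - [0, 3.8, 1]
    - [0, 3.8, 2]
    - [0, 3.8, 2]
  dr:
    - [0, 0, 0]
    - [0, 0, 0]
    - [0, 0, 0]
    - [0, 0, 0]
    - [0, 0, 0]
  grip: [24, 24, 24, 24, 24]

```text
time_s: 7.35
tcp_pos: [0.5123, 0.0866, 0.0451]
tcp_rot: [0.461, 0.887, -0.0, 0.0]
force: [1.9, -4.1, -8.3]
grip_width: 0.298
grasp_force: 30.0
```

Request:
play_rows:
  dp:
    - [0, 0, 0]
    - [0, 0, 0]
    - [0, 0, 0]
    - [0, 0, 0]
    - [0, 0, 0]
  dr:
    - [0, 0, 0]
    - [0, 0, 0]
    - [0, 0, 0]
    - [0, 0, 0]
    - [0, 0, 0]
  grip: [28, 28.5, 29, 29, 29]

```text
time_s: 7.85
tcp_pos: [0.5124, 0.0873, 0.0455]
tcp_rot: [0.461, 0.887, 0.0, 0.0]
force: [0.3, -0.3, 0.0]
grip_width: 0.316
grasp_force: 0.2
```

```bash
cat >> h.py <<'E'
def look(f):
    s,im,m=grab('wrist',f);h=cv2.cvtColor(im,cv2.COLOR_RGB2HSV)
    k=((h[...,1]>130)&((h[...,0]<6)|(h[...,0]>174))).astype(np.uint8);k[:200]=0;k[:,:290]=0;k[:,360:]=0
    N,l,st,ce=cv2.connectedComponentsWithStats(k);i=1+np.argmax(st[1:,4]);print('cap',st[i])
    v=s['tcp_pos'][:2]-[.58644,-.01352];R=Ro.from_quat(s['tcp_rot']).as_matrix()
    print(np.hypot(*v),np.degrees(np.arctan2(v[1],v[0])),'F tool',(R.T@s['force']).round(1),s['tcp_pos'],s['grip_width']*91.8,s['time_s'])
E
python3 -c "
from h import *
look('w4.png')"
```

```text
cap [304 258  40  11 330]
0.12507229825648664 126.29711380499653 F tool [-0.4  0.1 -0. ] [0.51240063 0.08728303 0.04549843] 29.022958030767604 7.85
```

Request:
play_rows:
  dp:
    - [0, 0, 2]
    - [0, 0, 4]
    - [0, 0.5, 4]
    - [0, 1, 4]
    - [0, 1.4, 4]
  dr:
    - [0, 0, 0]
    - [0, 0, 0]
    - [0, 0, 0]
    - [0, 0, 0]
    - [0, 0, 0]
  grip: [29, 29, 29, 29, 29]

```text
time_s: 8.4
tcp_pos: [0.5127, 0.0872, 0.041]
tcp_rot: [0.461, 0.887, -0.0, -0.0]
force: [-3.1, -2.5, -0.4]
grip_width: 0.319
grasp_force: 1.5
```

```bash
python3 -c "
from h import *
look('w5.png')"
```

```text
cap [303 300  40  10 303]
0.12480480653368176 126.20787093802586 F tool [-0.2 -3.9  0.4] [0.51271574 0.0871824  0.04099931] 29.268452047000903 8.4
```

Request:
play_rows:
  dp:
    - [0, 0.3, 0]
    - [0, 0.6, 0]
    - [0, 0.9, 0]
    - [0, 1.2, 0]
    - [0, 1.2, 0]
  dr:
    - [0, 0, 0]
    - [0, 0, 0]
    - [0, 0, 0]
    - [0, 0, 0]
    - [0, 0, 0]
  grip: [29, 29, 29, 29, 29]

```text
time_s: 8.95
tcp_pos: [0.5148, 0.0885, 0.0413]
tcp_rot: [0.461, 0.887, 0.0, 0.0]
force: [0.8, -0.9, -0.3]
grip_width: 0.312
grasp_force: 0.0
```

```bash
python3 -c "
from h import *
look('w6.png')"
```

```text
cap [303 254  45  15 516]
0.12464447780031876 125.08801792198571 F tool [-1.2  0.2  0.3] [0.5147901  0.08847283 0.04132924] 28.675161019082935 8.95
```

```bash
python3 -c "
import cv2,numpy as np
a=[cv2.resize(cv2.imread(f'pics/w{i}.png')[170:340,230:420],None,fx=2,fy=2) for i in (5,6)]
cv2.imwrite('pics/cmp.png',np.hstack(a))"
```

```text
(no output)
```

View pics/cmp.png

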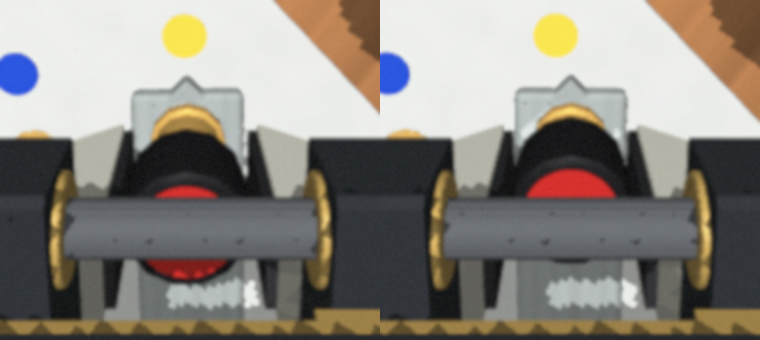

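Comparing the two crops, the cap has sunk away from the camera and the brass collar is mostly hidden, so the pin has dropped. I'll open the fingers, lift clear, then gently touch the cap to check its height (68 mm when home).

Request:
play_rows:
  dp:
    - [0, 0, 0]
    - [0, 0, 0]
    - [0, 0, 0]
    - [0, 0, -20]
    - [0, 0, -50]
  dr:
    - [0, 0, 0]
    - [0, 0, 0]
    - [0, 0, 0]
    - [0, 0, 0]
    - [0, 0, 0]
  grip: [35, 42, 50, 50, 50]

```text
time_s: 9.5
tcp_pos: [0.5132, 0.088, 0.0907]
tcp_rot: [0.461, 0.887, -0.001, -0.001]
force: [0.9, 1.0, 0.6]
grip_width: 0.543
grasp_force: 0.0
```

Request:
play_rows:
  dp:
    - [0, 0, 0]
    - [0, 0, 0]
    - [0, 0, 0]
    - [0, 0, 0]
    - [0, 0, 10]
  dr:
    - [0, 0, 0]
    - [0, 0, 0]
    - [0, 0, 0]
    - [0, 0, 0]
    - [0, 0, 0]
  grip: [35, 20, 5, 0, 0]

```text
time_s: 10.0
tcp_pos: [0.5147, 0.0883, 0.0811]
tcp_rot: [0.461, 0.887, 0.0, 0.0]
force: [1.1, -0.2, 0.2]
grip_width: 0.159
grasp_force: 0.0
```

```bash
python3 -c "
from h import *
look('w7.png')"
```

```text
cap [ 308  223   35   37 1051]
0.12449998372371868 125.16565913954861 F tool [-0.8  0.8 -0.2] [0.51473517 0.08825752 0.08112399] 14.5914490961573 10.0
```

Request:
play_rows:
  dp:
    - [0, 0, 0]
    - [0, 0, 0]
    - [0, 0, 4]
    - [0, 0, 8]
    - [0, 0, 10]
  dr:
    - [0, 0, 0]
    - [0, 0, 0]
    - [0, 0, 0]
    - [0, 0, 0]
    - [0, 0, 0]
  grip: [0, 0, 0, 0, 0]

```text
time_s: 10.55
tcp_pos: [0.5141, 0.0882, 0.0708]
tcp_rot: [0.461, 0.887, -0.0, -0.0]
force: [0.9, -0.5, 1.2]
grip_width: 0.007
grasp_force: 0.0
```

Request:
play_rows:
  dp:
    - [0, 0, 0.5]
    - [0, 0, 1]
    - [0, 0, 1.5]
    - [0, 0, 2]
    - [0, 0, 2]
  dr:
    - [0, 0, 0]
    - [0, 0, 0]
    - [0, 0, 0]
    - [0, 0, 0]
    - [0, 0, 0]
  grip: [0, 0, 0, 0, 0]

```text
time_s: 11.05
tcp_pos: [0.5143, 0.0882, 0.0692]
tcp_rot: [0.461, 0.887, 0.0, 0.0]
force: [0.6, -0.5, 0.7]
grip_width: 0.008
grasp_force: 0.0
```

Request:
play_rows:
  dp:
    - [0, 0, 0.4]
    - [0, 0, 0.8]
    - [0, 0, 1.2]
    - [0, 0, 1.6]
    - [0, 0, 1.6]
  dr:
    - [0, 0, 0]
    - [0, 0, 0]
    - [0, 0, 0]
    - [0, 0, 0]
    - [0, 0, 0]
  grip: [0, 0, 0, 0, 0]

```text
time_s: 11.55
tcp_pos: [0.5146, 0.0883, 0.0682]
tcp_rot: [0.461, 0.887, 0.0, 0.0]
force: [-1.7, -0.1, 8.4]
grip_width: 0.011
grasp_force: 4.3
```

Contact comes at z = 68.2 mm, so the pin is fully home. I'll back off.

Request:
play_rows:
  dp:
    - [0, 0, -10]
    - [0, 0, -40]
    - [0, 0, -80]
    - [0, 0, -110]
    - [0, 0, -110]
  dr:
    - [0, 0, 0]
    - [0, 0, 0]
    - [0, 0, 0]
    - [0, 0, 0]
    - [0, 0, 0]
  grip: [0, 0, 0, 0, 0]

```text
time_s: 12.05
tcp_pos: [0.5168, 0.0884, 0.1819]
tcp_rot: [0.461, 0.887, 0.003, 0.002]
force: [-0.3, 0.1, -0.4]
grip_width: 0.003
grasp_force: 0.0
```

Request:
play_rows:
  dp:
    - [0, 0, 0]
    - [0, 0, 0]
    - [0, 0, 0]
    - [0, 0, 0]
    - [0, 0, 0]
  dr:
    - [0, 0, 0]
    - [0, 0, 0]
    - [0, 0, 0]
    - [0, 0, 0]
    - [0, 0, 0]
  grip: [0, 0, 0, 0, 0]

```text
time_s: 12.55
tcp_pos: [0.514, 0.0881, 0.1771]
tcp_rot: [0.461, 0.887, -0.0, -0.0]
force: [0.8, 0.0, 0.2]
grip_width: 0.006
grasp_force: 0.0
```

```bash
python3 -c "
from h import *
print(workorder.hand_in())"
```

```text
the job is handed in; nothing more can be done
None
```

The pin is fully home in the hole beside the yellow dot (a touch on the knob found its top at 68.2 mm, against 68 mm when home), and I handed the job in with the arm clear at about 12.6 s; no verdict came back.

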